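Sort the groceries into their trays

ROBOT

A 6-joint arm with a two-finger parallel gripper is mounted at the origin on a cart in front of the work surface, level with it; the furniture and walls round the work are solid. World frame = base frame: x ahead of the robot, y to its left, z up, the work surface at z = 0. Lengths are in m, angles in degrees, forces in N, time in s.
With the tool pointing down it reaches from about 0.35 to 0.975 m from the base axis. Payload 7.1 kg.
Tool frame: the origin (TCP) lies on the mounting face of the last link; the fingertips stand 182 mm ahead of it and the grasp point (between the pads) lies 163 mm ahead of it (robot.tcp_to_grasp is the distance from the TCP to the grasp point, in m); z points along the fingers, y is the line along which they close (so a half turn about z gives the same grasp; the last joint's range is limited). The gripper opens to 88 mm and grips with 3 to 60 N. Pads are 20 mm wide; open, the fingers measure 115 mm over their backs; the gripper's body (75 mm by 178 mm) begins 61 mm behind the grasp point.
Start: joints at [-76.662, 24.242, 93.386, -0, 62.372, -1.089], TCP at [0.156, -0.605, 0.405] pointing down, gripper open.
Joint ranges: [-172.04, 172.04], [-51.8, 120.97], [4.93, 147.93], [-75.15, 255.16], [6.16, 154.13], [-145.62, 145.62]. Speed limits (degrees/s): [136.94, 136.94, 172.46, 180, 180, 180].

INTERFACE

Orientations are given as a 3x3 rotation matrix whose columns are the frame's x, y, z axes.
In Python, from workcell import robot gives the robot as it stands.
- The arm moves only by the shell command python3 -m jog 'ROWS' [FORCE]. ROWS is JSON, a list of rows, each a list of 5 numbers: the shift along the tool's x, y, z in cm, then the turn about the tool's z in rad, then the opening, from -1 (shut) to 1 (fully open), so that 0 is half open. A call has 1 to 12 rows; each row shifts and turns the commanded pose from where the row before left it, along the tool's axes as they then stand; what a row does not reach is not made up. A row lasts 1/10 s, in which the tool goes at most 50 mm and 8.59 degrees, less where a joint would pass 70% of its speed; a pose out of reach is approached as far as the arm can. A call is refused whole if a number of a shift passes 5 or a number of a turn 0.15, either way. A call with a gripper value outside its range is refused whole. The fingers move at their own pace and stop on an object; FORCE is the grip in N (left out, the last holds). Time passes only in rows, so rows that do not move let the fingers close. It gives the time, the measured TCP pose, the force, the opening and the grip force at its end, in the units of the state.
- robot.get_state(): the state, without advancing time (a new reading comes with each control period).
- robot.grab_frame(name): name is "scene" or "side" or "wrist"; returns the picture (420x560x3 uint8, blue, green, red); there is no depth.
- robot.get_calibration(name): a dict with "camera_matrix" (3x3 intrinsics, pixels), "extrinsics" (4x4, takes a point from world to camera coordinates). Camera axes: x right, y up, looking along -z (the intrinsics and any distortion apply to the point x, -y, -z); pixel columns grow to the right and rows downward; lengths in m; the calibration is good to about 2 mm. A picture is of the moment at which its call begins: read the wrist's pose just before it. get_calibration takes no time and is no camera call; for the wrist camera it gives the pose at the moment of the call.
- robot.finish_job(): hands the job in; it is judged then, once.
Trained networks look in the newest picture that a camera, given by its name, has taken for a name from the list of things; names that differ only in an ending like _2 or _b are one class to them, and where a whole thing is asked for, a point or a joint stands for the part that bears it (a point fixed in the world has none). Each returns a list of dicts, best first, with "confidence" (0 to 1); they miss things now and then, are a little off and sometimes report something else, mostly with a low value. They report only what shows in the picture. A call takes as long as a camera call. They do not tell look-alikes from the thing itself.
- robot.regions_of(camera, name): "region" (420x560 bool, what is visible of it) and "box" ([centre column, centre row, width, height] in pixels, round what is visible of it).
The state is a dict: "time_s": time; "qpos": joint angles; "dq": joint speeds; "effort": joint torques, N m; "tcp_pos": TCP position; "tcp_rot": TCP orientation; "wrist_force": force on the tool from outside, world axes, zero at the start; "ft_torque": the same for the moment, N m; "opening": opening from 0.0 (shut) to 1.0 (fully open); "grip_force": force on a finger pad.
Only numpy, scipy, OpenCV 4.12 (cv2) and the standard library are available. Lean on these libraries where they do the work, as an engineer would, in place of code of your own. Each camera call takes 0.05 s, during which the arm holds its last target. There are 200 camera calls.

TASK

Tidy up the groceries by kind: put both spice jars (yellow cap; red contents with dark cap) in the empty pale wooden tray, the red tin in the dark metal tray with the blue tin, and the honey jar in the white tray with the jam jar. Set each one down upright on the floor of its tray without dropping it. Leave the tin and the jam jar already in the trays, and the salt shaker, standing where they are.

Things in the scene. Friction and masses are not known exactly. Their poses are not given: they have to be found in the camera images.
- jar_yellow_mid (a point): loose spice jar with a mustard-yellow cap: round, 40 mm across, 106 mm high, 0.11 kg. Stands upright; the point is on its axis, half-way up; z points up along its axis, its turn about z is arbitrary.
- jar_red_mid (a point): loose spice jar with red contents and a dark red-brown cap: round, 43 mm across, 96 mm high, 0.11 kg. Stands upright; the point is on its axis, half-way up; z points up along its axis, its turn about z is arbitrary.
- tin_red_mid (a point): loose food tin with a red label and a bare metal top: round, 57 mm across, 72 mm high, 0.18 kg. Stands upright; the point is on its axis, half-way up; z points up along its axis, its turn about z is arbitrary.
- honey_mid (a point): loose honey jar, pale amber contents with a broad black lid: nearly round, 53 to 57 mm across (lid 53 mm), 85 mm high, 0.26 kg. Stands upright; the point is on its axis, half-way up; z points up along its axis, its turn about z is arbitrary.
- tray_wood: open rectangular tray, fixed to the worktop: pale wood. Outside 148 mm (its x) by 88 mm (its y) by 32 mm high; walls and floor 4 mm thick, so inside 140 by 80 mm. Origin: centre of its underside; x along its length, pointing roughly away from the robot (a small pull on the nearer end is 11 mm deep), z up; turned at most 0.15 rad. Empty at the start; it is for the two spice jars.
- tray_metal: open rectangular tray, fixed to the worktop: dark grey metal. Outside 148 mm (its x) by 88 mm (its y) by 32 mm high; walls and floor 4 mm thick, so inside 140 by 80 mm. Origin: centre of its underside; x along its length, pointing roughly away from the robot (a small pull on the nearer end is 11 mm deep), z up; turned at most 0.15 rad. It is for tins: the blue tin stands in its far half (about +33 mm along x, in the middle across), the near half is free.
- tray_white: open rectangular tray, fixed to the worktop: white plastic. Outside 148 mm (its x) by 88 mm (its y) by 32 mm high; walls and floor 4 mm thick, so inside 140 by 80 mm. Origin: centre of its underside; x along its length, pointing roughly away from the robot (a small pull on the nearer end is 11 mm deep), z up; turned at most 0.15 rad. It is for spreads: the jam jar stands in its near half (about -35 mm along x, in the middle across), the far half is free.
- tin_blue_mid (a point): food tin with a blue and white label and a golden top, loose, already in its place in the metal tray: 57 mm across, 72 mm high. Stands upright; the point is on its axis, half-way up; z points up along its axis, its turn about z is arbitrary.
- jam_mid (a point): jam jar with red contents, a red label and a broad black lid, loose, already in its place in the white tray: 62 mm across (lid 58 mm), 88 mm high. Stands upright; the point is on its axis, half-way up; z points up along its axis, its turn about z is arbitrary.
- salt_mid (a point): glass salt shaker, white salt and a rounded light grey top, loose, to be left where it stands: 44 mm across, 90 mm high. Stands upright; the point is on its axis, half-way up; z points up along its axis, its turn about z is arbitrary.
Mind the look-alikes: they are no part of the job. What is shaped like the part that bears jar_yellow_mid but green is not meant.

How it is judged:
By the outcome, as a careful person would: the job done as asked, in the order asked, and still so for the second after the job is handed in, with the robot touching nothing.
It also fails if it takes over 104 s, if anything falls off the work surface, if the arm or the gripper's body presses on something with over 40 N, if the wrist force passes 120 N, or if a joint passes its speed limit or range.

## Working session

There is one attempt and no reset: what is moved stays moved. The work goes in short steps, Python scripts to look and compute and a shell command to move; the robot and the scene stay as the last step left them, time stands still between calls to the robot, and variables do not carry over. Pictures are saved under pics/ and viewed, at most 14 in all, crops included, and the job is handed in when it is done.

```bash
ls; mkdir -p pics
python3 - <<'E'
from workcell import robot
import cv2, numpy as np
for c in ("scene","side"):
    cv2.imwrite(f"pics/{c}0.png",robot.grab_frame(c))
    k=robot.get_calibration(c); print(c,np.round(k["camera_matrix"],1).tolist(),np.round(k["extrinsics"],3).tolist(), [x for x in k if x not in("camera_matrix","extrinsics")])
s=robot.get_state(); print(s["time_s"],np.round(s["tcp_rot"],3).tolist(),s["opening"])
E
```

```text
pics
scene [[472.8, 0.0, 290.2], [0.0, 472.8, 208.3], [0.0, 0.0, 1.0]] [[0.867, 0.497, 0.021, -0.559], [-0.284, 0.461, 0.841, 0.032], [0.408, -0.735, 0.541, -0.966], [0.0, 0.0, 0.0, 1.0]] []
side [[452.3, 0.0, 280.9], [0.0, 452.3, 203.1], [0.0, 0.0, 1.0]] [[0.998, -0.066, -0.016, -0.518], [0.047, 0.506, 0.861, -0.165], [-0.049, -0.86, 0.508, -0.707], [0.0, 0.0, 0.0, 1.0]] []
0.1 [[0.968, 0.249, -0.0], [0.249, -0.968, 0.001], [0.0, -0.001, -1.0]] 0.9961629622115121
```

View pics/scene0.png

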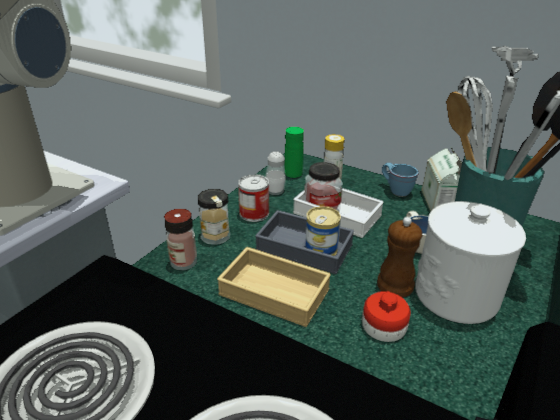

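View pics/side0.png

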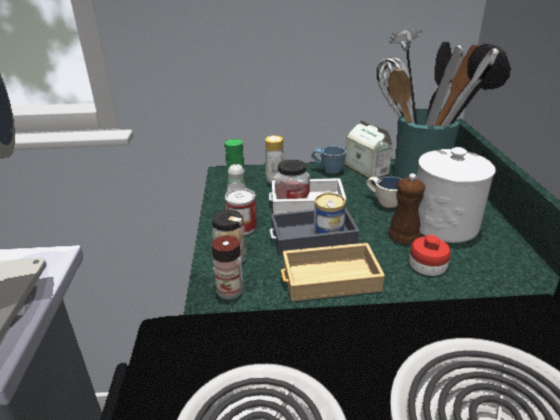

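The scene view shows the red spice jar at (181,240), honey (213,216), red tin (254,198), salt (275,173), yellow jar (334,150), green look-alike (294,152), and the wood, metal and white trays at (274,285), (305,240) and (340,205). The side view agrees: yellow (274,158), honey (228,238), red jar (228,268).

```bash
cat > h.py <<'E'
from workcell import robot
import cv2, numpy as np
from scipy.optimize import minimize
CYL={"jar_yellow_mid":(.040,.106),"jar_red_mid":(.043,.096),"tin_red_mid":(.057,.072),"honey_mid":(.056,.085),
 "tin_blue_mid":(.057,.072),"jam_mid":(.062,.088),"salt_mid":(.044,.090)}
def proj(k,P):
    E=k["extrinsics"]; p=P@E[:3,:3].T+E[:3,3]
    p=p*[1,-1,-1]; q=p@np.asarray(k["camera_matrix"]).T
    return q[:,:2]/q[:,2:]
def shape(name,v,z0=0):
    if name in CYL:
        d,h=CYL[name]; a=np.linspace(0,2*np.pi,40)
        c=np.c_[v[0]+d/2*np.cos(a),v[1]+d/2*np.sin(a)]
        return np.vstack([np.c_[c,a*0+z0],np.c_[c,a*0+z0+h]])
    X=np.array([[sx*.074,sy*.044] for sx in(-1,1) for sy in(-1,1)]); c,s=np.cos(v[2]),np.sin(v[2])
    X=X@np.array([[c,s],[-s,c]])+v[:2]
    return np.vstack([np.c_[X,np.zeros(4)],np.c_[X,np.full(4,.032)]])
def hullmask(pts):
    m=np.zeros((420,560),np.uint8); h=cv2.convexHull(np.round(pts*16).astype(np.int32))
    cv2.fillConvexPoly(m,h,1,cv2.LINE_8,4); return m>0
def fit(name,obs,v0,z0=0,hullobs=False):
    # obs: list of (calib, region)
    regs=[]
    for k,r in obs:
        if hullobs: r=hullmask(np.argwhere(r)[:,::-1].astype(float))
        regs.append((k,r))
    def cost(v):
        t=0
        for k,r in regs:
            m=hullmask(proj(k,shape(name,v,z0)))
            t+=1-(m&r).sum()/max(1,(m|r).sum())
        return t/len(regs)
    n=len(v0); S=np.vstack([v0]+[np.array(v0)+(.03 if i<2 else .1)*np.eye(n)[i] for i in range(n)])
    r=minimize(cost,v0,method="Nelder-Mead",options=dict(initial_simplex=S,xatol=1e-4,fatol=1e-5))
    r=minimize(cost,r.x,method="Nelder-Mead",options=dict(initial_simplex=(S-S[0])*.3+r.x,xatol=1e-4,fatol=1e-5))
    return r.x,r.fun
def ground(k,uv,z):
    E=k["extrinsics"]; d=np.linalg.solve(k["camera_matrix"],[uv[0],uv[1],1])*[1,-1,-1]
    d=E[:3,:3].T@d; o=-E[:3,:3].T@E[:3,3]
    return (o+d*(z-o[2])/d[2])[:2]
E
python3 - <<'E'
from h import *
K={c:robot.get_calibration(c) for c in("scene","side")}
for c in K: robot.grab_frame(c)
for n in list(CYL)+["tray_wood","tray_metal","tray_white"]:
    obs=[];info=[]
    for c in K:
        L=robot.regions_of(c,n)
        for d in L: info.append((c,round(d["confidence"],2),[int(b) for b in d["box"]]))
        if L: obs.append((K[c],L[0]["region"],L[0]["box"]))
    print(n,info)
    for sel in ([0],[1],[0,1]):
        if max(sel)>=len(obs): continue
        o=[obs[i] for i in sel]
        g=ground(o[0][0],o[0][2][:2],CYL[n][1]/2 if n in CYL else .016)
        v0=list(g)+([] if n in CYL else [0.])
        x,f=fit(n,[q[:2] for q in o],v0,.004 if n in("tin_blue_mid","jam_mid") else 0,n not in CYL)
        print("   ",sel,np.round(x,4),round(f,3))
print(robot.get_state()["time_s"])
E
```

```text
jar_yellow_mid [('scene', 0.88, [333, 156, 18, 41]), ('scene', 0.88, [293, 152, 21, 56]), ('side', 0.96, [235, 155, 25, 38]), ('side', 0.55, [275, 160, 18, 52]), ('side', 0.5, [333, 271, 104, 56])]
    [0] [0.52   0.4048] 0.402
    [1] [0.435  0.4398] 0.44
    [0, 1] [0.52   0.4048] 0.701
jar_red_mid [('scene', 0.66, [182, 238, 32, 60]), ('side', 0.64, [225, 267, 34, 63])]
    [0] [0.4384 0.0034] 0.06
    [1] [0.4348 0.0105] 0.087
    [0, 1] [0.4356 0.0061] 0.08
tin_red_mid [('scene', 0.96, [253, 196, 27, 50]), ('side', 0.87, [241, 212, 33, 46])]
    [0] [0.4525 0.1929] 0.123
    [1] [0.4541 0.194 ] 0.331
    [0, 1] [0.4543 0.1901] 0.23
honey_mid [('scene', 0.88, [213, 216, 34, 54]), ('scene', 0.3, [252, 199, 31, 45]), ('side', 0.83, [230, 236, 33, 54]), ('side', 0.24, [226, 268, 30, 63])]
    [0] [0.4367 0.0953] 0.149
    [1] [0.4336 0.1054] 0.488
    [0, 1] [0.4351 0.0947] 0.323
tin_blue_mid [('scene', 0.65, [323, 230, 35, 45]), ('side', 0.59, [329, 211, 28, 42])]
    [0] [0.6178 0.1556] 0.173
    [1] [0.6215 0.1667] 0.182
    [0, 1] [0.6188 0.1557] 0.184
jam_mid [('scene', 0.62, [
[... 301 characters left out ...]
 [1] [0.4384 0.3518] 0.57
    [0, 1] [0.4432 0.2927] 0.471
tray_wood [('scene', 0.82, [273, 286, 116, 80]), ('side', 0.79, [332, 273, 101, 58])]
    [0] [0.6035 0.022  0.0686] 0.029
    [1] [0.6023 0.0234 0.0681] 0.025
    [0, 1] [0.603  0.0228 0.0719] 0.031
tray_metal [('scene', 0.69, [306, 246, 96, 65]), ('side', 0.73, [314, 232, 91, 41])]
    [0] [0.5911 0.1463 0.1035] 0.032
    [1] [0.5884 0.1494 0.0891] 0.052
    [0, 1] [0.5898 0.1486 0.1022] 0.051
tray_white [('scene', 0.85, [337, 211, 89, 50]), ('side', 0.63, [306, 195, 72, 34]), ('side', 0.44, [329, 212, 30, 40])]
    [0] [ 0.5948  0.271  -0.0122] 0.084
    [1] [ 0.5914  0.2812 -0.0146] 0.288
    [0, 1] [0.5944 0.273  0.0055] 0.2
1.2
```

```bash
python3 -m jog '[[0,0,0,0.125,1],[0,0,0,0.125,1],[2.4,-4,0,0,1],[2.4,-4,0,0,1],[2.4,-4,0,0,1],[2.4,-4,0,0,1],[2.4,-4,0,0,1],[2.4,-4,0,0,1],[2.4,-4,0,0,1],[2.4,-4,0,0,1],[2.4,-4,0,0,1],[2.4,-4,0,0,1]]'; python3 -m jog '[[0.5,-4.5,0,0,1],[0.5,-4.5,0,0,1],[0.5,-4.5,0,0,1],[0.5,-4.5,0,0,1],[0.5,-4.5,0,0,1],[0.5,-4.5,0,0,1],[0.5,-4.5,0,0,1],[0.5,-4.5,0,0,1],[0.5,-4.5,0,0,1],[0,0,0,0,1]]'
python3 - <<'E'
from h import *
k=robot.get_calibration("wrist"); f=robot.grab_frame("wrist"); cv2.imwrite("pics/w1.png",f)
E=k["extrinsics"]; print(np.round(-E[:3,:3].T@E[:3,3],3),np.round(E[:3,:3],2).tolist(),np.round(k["camera_matrix"],1).tolist())
E
```

```text
time_s: 2.4
tcp_pos: [0.3957, -0.2031, 0.405]
tcp_rot: [[1.0, 0.002, 0.001], [0.002, -1.0, -0.0], [0.001, 0.0, -1.0]]
wrist_force: [0.7, -0.2, -0.4]
opening: 0.999
grip_force: 0.0
time_s: 3.4
tcp_pos: [0.4398, 0.2044, 0.4051]
tcp_rot: [[1.0, 0.006, 0.002], [0.006, -1.0, 0.002], [0.002, -0.002, -1.0]]
wrist_force: [0.7, -0.6, -0.0]
opening: 0.998
grip_force: 0.0
[0.523 0.204 0.386] [[0.01, -1.0, -0.0], [0.95, 0.01, -0.3], [0.3, 0.0, 0.95]] [[361.8, 0.0, 276.3], [0.0, 361.8, 212.6], [0.0, 0.0, 1.0]]
```

View pics/w1.png

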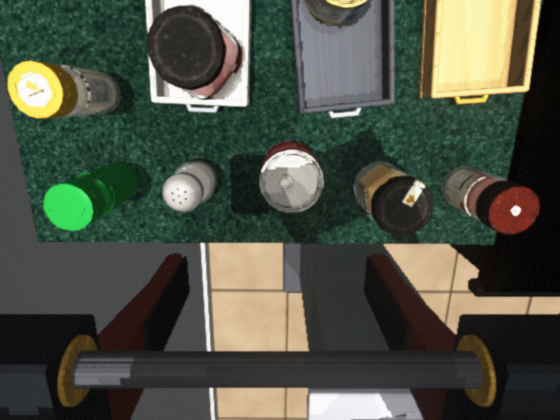

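The wrist view shows all four loose items plus the edges of the trays. Top centres: yellow cap (44,90), green (69,208), salt (182,192), red tin (291,181), honey lid (401,204), red jar cap (511,206), jam lid (190,47).

Run:
```python
from h import *
k=robot.get_calibration("wrist"); robot.grab_frame("wrist")
P={"jar_yellow_mid":(44,90),"jar_red_mid":(511,208),"tin_red_mid":(291,182),"honey_mid":(401,205),"jam_mid":(188,47),"salt_mid":(183,191)}
for n,uv in P.items():
    g=ground(k,uv,CYL[n][1]+(.004 if n=="jam_mid" else 0))
    L=[d for d in robot.regions_of("wrist",n)]
    out=[]
    for d in L[:2]:
        x,f=fit(n,[(k,d["region"])],list(g),.004 if n=="jam_mid" else 0); out.append((round(d["confidence"],2),np.round(x,4),round(f,3)))
    print(n,np.round(g,4),out)
# tray near edges at rim z=.032 (outer corners)
for n,(a,b) in {"wood":((421,98),(528,91)),"metal":((301,112),(396,101)),"white":((152,105),(249,106))}.items():
    A,B=ground(k,a,.032),ground(k,b,.032); d=A-B; u=np.array([d[1],-d[0]])/np.hypot(*d)
    print(n,"w",round(np.hypot(*d),4),"c",np.round((A+B)/2+u*.074,4),"yaw",round(np.arctan2(u[1],u[0]),3))
print(robot.get_state()["time_s"])
```

```text
jar_yellow_mid [0.5273 0.3721] [(0.66, array([0.5273, 0.3721]), np.float64(1.0)), (0.61, array([0.5285, 0.3811]), np.float64(0.055))]
jar_red_mid [0.4365 0.0055] [(0.72, array([0.4357, 0.0062]), np.float64(0.054)), (0.54, array([0.4365, 0.0055]), np.float64(1.0))]
tin_red_mid [0.452  0.1887] [(0.78, array([0.4531, 0.1915]), np.float64(0.038))]
honey_mid [0.4353 0.0937] [(0.91, array([0.4335, 0.0943]), np.float64(0.102))]
jam_mid [0.5585 0.268 ] [(0.56, array([0.5582, 0.2704]), np.float64(0.065))]
salt_mid [0.4478 0.2801] [(0.96, array([0.4482, 0.2794]), np.float64(0.349))]
wood w 0.0985 c [0.6009 0.0235] yaw 0.069
metal w 0.089 c [0.5891 0.1434] yaw 0.118
white w 0.0908 c [0.5896 0.2729] yaw -0.003
3.8
```

```bash
python3 -m jog '[[2.2,-4.3,0,0,1],[2.2,-4.3,0,0,1],[2.2,-4.3,0,0,1],[2.2,-4.3,0,0,1],[0,0,4,0,1],[0,0,4,0,1],[0,0,0,0,1]]'
python3 - <<'E'
from h import *
k=robot.get_calibration("wrist"); f=robot.grab_frame("wrist"); cv2.imwrite("pics/w2.png",f)
for d in robot.regions_of("wrist","jar_yellow_mid")[:3]:
    x,fv=fit("jar_yellow_mid",[(k,d["region"])],[.528,.376]); print(d["confidence"],np.round(d["box"]),np.round(x,4),fv)
s=robot.get_state(); T=s["tcp_pos"]; print(np.round(T,4), np.round(proj(k,np.array([[T[0],T[1],.106]]))))
E
```

```text
time_s: 4.5
tcp_pos: [0.5255, 0.3706, 0.3192]
tcp_rot: [[1.0, 0.001, -0.009], [0.001, -1.0, -0.006], [-0.009, 0.006, -1.0]]
wrist_force: [-0.4, -0.0, 0.0]
opening: 0.999
grip_force: 0.0
0.96 [273. 330.  59. 122.] [0.4609 0.3718] 0.3788949566334725
0.67 [255. 221.  69.  96.] [0.5288 0.3814] 0.021169716541083572
[0.5273 0.3717 0.3247] [[271. 243.]]
```

View pics/w2.png

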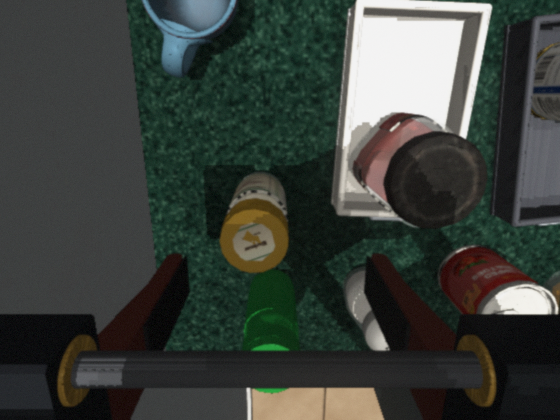

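The cap centre is at (255,242) and should be at (271,243), so the jar is about 9 mm to the left (+y). The green look-alike at (271,370) is clear of the fingers.

```bash
python3 -m jog '[[0.1,-0.95,0,0,1],[0,0,3,0,1],[0,0,3,0,1],[0,0,3,0,1],[0,0,0,0,1],[0,0,0,0,-1],[0,0,0,0,-1],[0,0,0,0,-1],[0,0,0,0,-1],[0,0,0,0,-1],[0,0,0,0,-1],[0,0,0,0,-1]]' 20
```

```text
time_s: 5.8
tcp_pos: [0.528, 0.382, 0.2349]
tcp_rot: [[1.0, 0.002, 0.0], [0.002, -1.0, 0.0], [0.0, -0.0, -1.0]]
wrist_force: [0.6, -0.1, 1.9]
opening: 0.461
grip_force: 20.0
```

```bash
python3 -m jog '[[0,0,3,0,-1]]' >/dev/null 2>&1 & 
wait; python3 -c "print()"
python3 - <<'E'
from h import *
print(robot.get_state()["tcp_pos"], robot.get_state()["wrist_force"])
for c,pts in {"scene":[(397,290),(386,332)],"side":[(405,240),(430,272)]}.items():
    k=robot.get_calibration(c)
    for p in pts: print(c,p,np.round(ground(k,p,0),3))
E
```

```text
[0.53048005 0.38215323 0.21014903] [ 0.55083667 -9.67498301 32.22770133]
scene (397, 290) [0.767 0.125]
scene (386, 332) [0.783 0.033]
side (405, 240) [0.76 0.12]
side (430, 272) [0.774 0.025]
```

I sent that row by mistake: tool z points down, so it pushed the held jar 3 cm down at 32 N and the jar slid in the grip. I'll take off the pressure, release and regrasp at the right height.

```bash
python3 -m jog '[[0,0,-0.5,0,-1],[0,0,0,0,-1],[0,0,0,0,-1]]'; python3 -m jog '[[0,0,0,0,0.3],[0,0,0,0,1],[0,0,0,0,1],[0,0,0,0,1],[0,0,0,0,1],[0,0,-2.5,0,1],[0,0,-3,0,1],[0,0,-3,0,1],[0,0,-3,0,1],[0,0,0,0,1]]'
python3 - <<'E'
from h import *
k=robot.get_calibration("wrist"); f=robot.grab_frame("wrist"); cv2.imwrite("pics/w3.png",f)
for d in robot.regions_of("wrist","jar_yellow_mid")[:3]:
    x,fv=fit("jar_yellow_mid",[(k,d["region"])],[.528,.376]); print(d["confidence"],np.round(d["box"]),np.round(x,4),fv)
print(robot.get_state()["tcp_pos"])
E
```

```text
time_s: 6.2
tcp_pos: [0.5279, 0.3819, 0.2097]
tcp_rot: [[1.0, 0.002, -0.0], [0.002, -1.0, -0.0], [-0.0, 0.0, -1.0]]
wrist_force: [-0.3, 0.3, -0.6]
opening: 0.459
grip_force: 20.0
time_s: 7.2
tcp_pos: [0.5291, 0.3828, 0.3293]
tcp_rot: [[1.0, 0.002, 0.006], [0.002, -1.0, 0.004], [0.006, -0.004, -1.0]]
wrist_force: [0.6, -0.2, 0.0]
opening: 0.992
grip_force: 0.0
0.74 [292. 334.  60. 122.] [0.528 0.376] 1.0
0.62 [281. 231.  65.  96.] [0.5258 0.3804] 0.04792079207920796
[0.52797142 0.38188744 0.32524515]
```

View pics/w3.png

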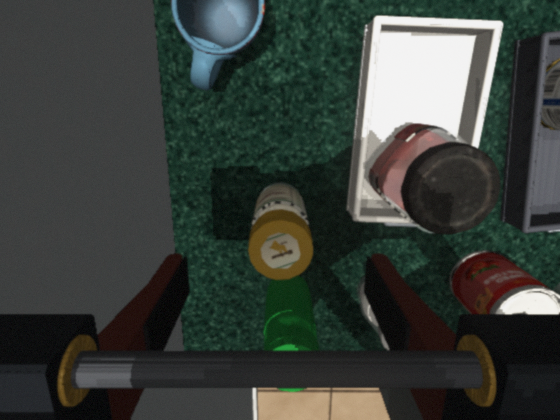

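The yellow jar is upright and undamaged between the fingers at (281,246). I'll regrasp it and lift with negative z.

```bash
python3 -m jog '[[0,0,3,0,1],[0,0,3,0,1],[0,0,3,0,1],[0,0,0,0,1],[0,0,0,0,-1],[0,0,0,0,-1],[0,0,0,0,-1],[0,0,0,0,-1],[0,0,0,0,-1],[0,0,0,0,-1],[0,0,0,0,-1]]' 20; python3 -m jog '[[0,0,-2,0,-1],[0,0,-4,0,-1],[0,0,-4,0,-1],[0,0,-4,0,-1],[1.35,4.4,0,0,-1],[1.35,4.4,0,0,-1],[1.35,4.4,0,0,-1],[1.35,4.4,0,0,-1],[1.35,4.4,0,0,-1],[1.35,4.4,0,0,-1],[1.35,4.4,0,0,-1],[1.35,4.4,0,0,-1]]'; python3 -m jog '[[0,0,0,-0.07,-1],[0,0,0,0,-1],[0,0,0,0,-1]]'
python3 - <<'E'
from h import *
k=robot.get_calibration("wrist"); f=robot.grab_frame("wrist"); cv2.imwrite("pics/w4.png",f)
s=robot.get_state(); print(s["tcp_pos"])
for d in robot.regions_of("wrist","tray_wood")[:2]: print(d["confidence"],d["box"],fit("tray_wood",[(k,d["region"])],[.603,.023,.07],0,True))
E
```

```text
time_s: 8.4
tcp_pos: [0.528, 0.3819, 0.2351]
tcp_rot: [[1.0, 0.002, 0.0], [0.002, -1.0, 0.0], [0.0, -0.0, -1.0]]
wrist_force: [-0.1, -0.7, 2.8]
opening: 0.458
grip_force: 20.0
time_s: 9.6
tcp_pos: [0.6367, 0.0282, 0.3746]
tcp_rot: [[1.0, 0.002, -0.0], [0.002, -1.0, 0.0], [-0.0, -0.0, -1.0]]
wrist_force: [0.8, 1.1, -0.9]
opening: 0.463
grip_force: 20.0
time_s: 9.9
tcp_pos: [0.6363, 0.0303, 0.3744]
tcp_rot: [[0.998, 0.07, -0.001], [0.07, -0.998, 0.0], [-0.001, -0.0, -1.0]]
wrist_force: [-0.6, -0.7, -1.4]
opening: 0.456
grip_force: 20.0
[0.63628535 0.03079251 0.37446681]
0.68 [283.2, 205.1, 100.7, 122.0] (array([0.6026337 , 0.02242187, 0.06941505]), np.float64(0.21451212789415652))
```

View pics/w4.png

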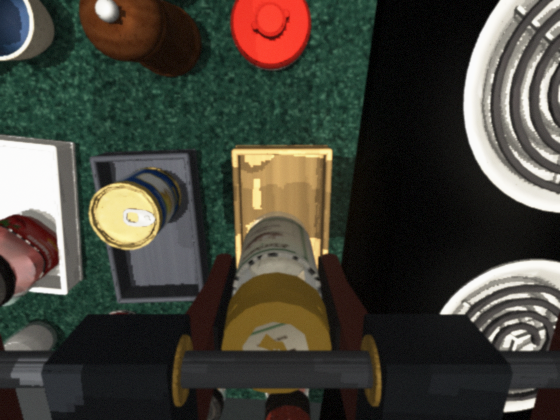

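The jar is held upright above the wood tray, whose rim corners are at (233,148) and (330,148). That agrees with the tray estimate.

```bash
python3 -m jog '[[0,0.5,3,0,-1],[0,0,3.5,0,-1],[0,0,3,0,-1],[0,0,2,0,-1],[0,0,1,0,-1],[0,0,0.5,0,-1],[0,0,0,0,-1],[0,0,0,0,-1]]'; python3 -m jog '[[0,0,0.2,0,-1],[0,0,0.2,0,-1],[0,0,0.1,0,-1],[0,0,0,0,-1]]'
```

```text
time_s: 10.8
tcp_pos: [0.6375, 0.0254, 0.2458]
tcp_rot: [[0.997, 0.072, 0.002], [0.072, -0.997, 0.0], [0.002, 0.0, -1.0]]
wrist_force: [0.6, -0.1, -0.5]
opening: 0.461
grip_force: 20.0
time_s: 11.2
tcp_pos: [0.6369, 0.0251, 0.2397]
tcp_rot: [[0.997, 0.072, -0.0], [0.072, -0.997, 0.0], [-0.0, -0.0, -1.0]]
wrist_force: [-0.4, 0.3, -1.4]
opening: 0.462
grip_force: 20.0
```

```bash
python3 -m jog '[[0,0,0.1,0,-1],[0,0,0.05,0,-1],[0,0,0,0,-1],[0,0,0,0,-1]]'
```

```text
time_s: 11.6
tcp_pos: [0.6371, 0.025, 0.239]
tcp_rot: [[0.997, 0.072, 0.001], [0.072, -0.997, -0.0], [0.001, 0.0, -1.0]]
wrist_force: [-2.2, 0.0, 5.8]
opening: 0.461
grip_force: 20.0
```

```bash
python3 -m jog '[[0,0,0,0,0.1],[0,0,0,0,0.3],[0,0,0,0,0.5],[0,0,0,0,0.5],[0,0,0,0,0.5],[0,0,-2,0,0.5],[0,0,-4,0,0.5],[0,0,-4,0,0.5],[0,0,-4,0,0.5],[0,0,0,0,0.5]]'; python3 -m jog '[[-4.05,0.1,0,0,0.5],[-4.05,0.1,0,0,0.5],[-4.05,0.1,0,0,0.5],[-4.05,0.1,0,0,0.5],[-4.05,0.1,0,0,0.5],[0,0,4,0,0.5],[0,0,2,0,0.5],[0,0,0,0,0.5],[0,0,0,0,0.5]]'
python3 - <<'E'
from h import *
k=robot.get_calibration("wrist"); f=robot.grab_frame("wrist"); cv2.imwrite("pics/w5.png",f)
for n,v in (("jar_red_mid",[.436,.006]),("jar_yellow_mid",[.637,.025])):
  for d in robot.regions_of("wrist",n)[:2]:
    print(n,d["confidence"],np.round(d["box"]),fit(n,[(k,d["region"])],v,.004 if v[0]>.6 else 0))
s=robot.get_state(); T=s["tcp_pos"];print(T, np.round(proj(k,np.array([[T[0],T[1],.096]]))))
E
```

```text
time_s: 12.6
tcp_pos: [0.6386, 0.0252, 0.3844]
tcp_rot: [[0.997, 0.072, 0.01], [0.072, -0.997, 0.0], [0.01, 0.001, -1.0]]
wrist_force: [0.8, -0.0, 0.1]
opening: 0.75
grip_force: 0.0
time_s: 13.5
tcp_pos: [0.4354, 0.0056, 0.318]
tcp_rot: [[0.997, 0.072, -0.001], [0.072, -0.997, 0.0], [-0.001, -0.0, -1.0]]
wrist_force: [0.6, -0.4, 0.4]
opening: 0.749
grip_force: 0.0
jar_red_mid 0.88 [276. 225.  67.  98.] (array([0.43616849, 0.00489822]), np.float64(0.05111591072714183))
jar_red_mid 0.42 [ 45. 178.  87.  97.] (array([0.436, 0.006]), np.float64(1.0))
[0.43597785 0.00560897 0.31891191] [[275. 242.]]
```

View pics/w5.png

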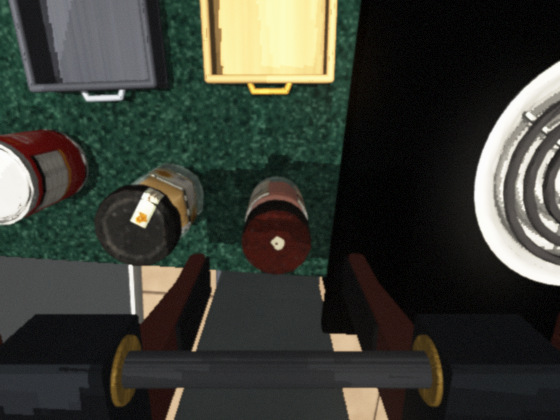

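The red jar cap is at (277,242), lined up with the grasp axis at (275,242). The honey lid at (140,225) is clear of the fingers.

```bash
python3 -m jog '[[0,0,3,0,0.5],[0,0,3,0,0.5],[0,0,3.4,0,0.5],[0,0,0,0,0.5],[0,0,0,0,-1],[0,0,0,0,-1],[0,0,0,0,-1],[0,0,0,0,-1],[0,0,0,0,-1],[0,0,0,0,-1],[0,0,0,0,-1]]' 20; python3 -m jog '[[0,0,-2,0,-1],[0,0,-4,0,-1],[0,0,-4,0,-1],[0,0,-3,0,-1],[3.4,-0.1,0,0,-1],[3.4,-0.1,0,0,-1],[3.4,-0.1,0,0,-1],[3.3,-0.2,0,0,-1],[0,0,0,0,-1],[0,0,0,0,-1]]'
```

```text
time_s: 14.75
tcp_pos: [0.4361, 0.0057, 0.2256]
tcp_rot: [[0.997, 0.072, 0.003], [0.072, -0.997, 0.0], [0.003, 0.0, -1.0]]
wrist_force: [0.1, 1.9, 9.1]
opening: 0.487
grip_force: 20.0
time_s: 15.75
tcp_pos: [0.5694, 0.0203, 0.3542]
tcp_rot: [[0.997, 0.072, -0.001], [0.072, -0.997, -0.0], [-0.001, -0.0, -1.0]]
wrist_force: [-0.7, -0.2, -1.4]
opening: 0.489
grip_force: 20.0
```

```bash
python3 -m jog '[[0,0,3,0,-1],[0,0,4,0,-1],[0,0,3,0,-1],[0,0,1.5,0,-1],[0,0,0.5,0,-1],[0,0,0.2,0,-1],[0,0,0.1,0,-1],[0,0,0,0,-1],[0,0,0,0,-1]]'
```

```text
time_s: 16.65
tcp_pos: [0.57, 0.0203, 0.2322]
tcp_rot: [[0.997, 0.072, 0.002], [0.072, -0.997, 0.0], [0.002, 0.0, -1.0]]
wrist_force: [0.1, 0.6, 0.4]
opening: 0.492
grip_force: 20.0
```

```bash
python3 -m jog '[[0,0,0.15,0,-1],[0,0,0,0,-1],[0,0,0,0,-1]]'
```

```text
time_s: 16.95
tcp_pos: [0.5696, 0.0203, 0.2298]
tcp_rot: [[0.997, 0.072, 0.0], [0.072, -0.997, 0.0], [0.0, -0.0, -1.0]]
wrist_force: [-1.0, 0.7, -0.3]
opening: 0.488
grip_force: 20.0
```

```bash
python3 -m jog '[[0,0,0.1,0,-1],[0,0,0.05,0,-1],[0,0,0,0,-1],[0,0,0,0,-1]]'
```

```text
time_s: 17.35
tcp_pos: [0.5698, 0.0203, 0.2296]
tcp_rot: [[0.997, 0.072, 0.001], [0.072, -0.997, 0.0], [0.001, 0.0, -1.0]]
wrist_force: [-4.2, 0.6, 14.4]
opening: 0.485
grip_force: 20.0
```

```bash
python3 -m jog '[[0,0,0,0,0.1],[0,0,0,0,0.3],[0,0,0,0,0.5],[0,0,0,0,0.5],[0,0,0,0,0.5],[0,0,-2,0,0.5],[0,0,-4,0,0.5],[0,0,-4,0,0.5],[0,0,-3,0,0.5],[0,0,0,0,0.5]]'; python3 -m jog '[[-2.1,-3.55,0,0,0.7],[-2.1,-3.55,0,0,0.7],[-2.1,-3.55,0,0,0.7],[-2.1,-3.55,0,0,0.7],[-2.1,-3.55,0,0,0.7],[0,0,4,0,0.7],[0,0,1.5,0,0.7],[0,0,0,0,0.7],[0,0,0,0,0.7]]'
python3 - <<'E'
from h import *
k=robot.get_calibration("wrist"); f=robot.grab_frame("wrist"); cv2.imwrite("pics/w6.png",f)
for n,v in (("tin_red_mid",[.453,.19]),):
  for d in robot.regions_of("wrist",n)[:2]:
    print(n,d["confidence"],np.round(d["box"]),fit(n,[(k,d["region"])],v,.004 if v[0]>.6 else 0))
s=robot.get_state(); T=s["tcp_pos"];print(T, np.round(proj(k,np.array([[T[0],T[1],.072]]))))
E
```

```text
time_s: 18.35
tcp_pos: [0.571, 0.0203, 0.3626]
tcp_rot: [[0.997, 0.072, 0.008], [0.072, -0.997, 0.0], [0.008, 0.0, -1.0]]
wrist_force: [0.4, 0.9, 0.1]
opening: 0.748
grip_force: 0.0
time_s: 19.25
tcp_pos: [0.4521, 0.1897, 0.3027]
tcp_rot: [[0.997, 0.072, -0.001], [0.072, -0.997, -0.001], [-0.001, 0.0, -1.0]]
wrist_force: [-0.1, -0.4, -1.0]
opening: 0.849
grip_force: 0.0
tin_red_mid 0.77 [272. 225.  90. 107.] (array([0.45311269, 0.19141394]), np.float64(0.030464783231350046))
tin_red_mid 0.65 [360.  72. 147. 143.] (array([0.55342872, 0.14247783]), np.float64(0.44212950271396456))
[0.45263009 0.1896781  0.30374256] [[275. 236.]]
```

View pics/w6.png

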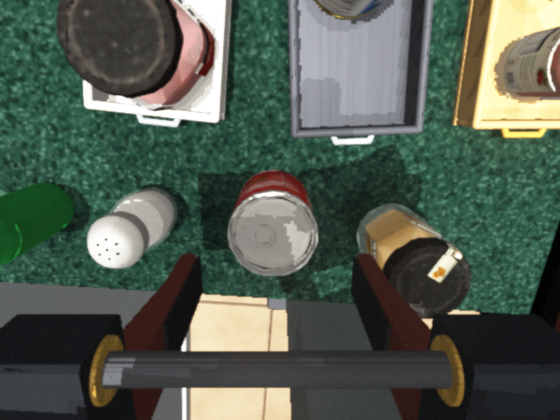

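The tin top is at (273,233), centred to within 1–2 mm. The near half of the metal tray is free, with its rim corners at about (293,137) and (424,133).

```bash
python3 - <<'E'
from h import *
k=robot.get_calibration("wrist")
for a,b in (((293,137),(424,133)),((86,103),(220,122))):
    A,B=ground(k,a,.032),ground(k,b,.032); print(A,B,np.hypot(*(A-B)))
    d=A-B;u=np.array([d[1],-d[0]])/np.hypot(*d); print(u,(A+B)/2+u*.074)
E
python3 -m jog '[[0,-0.1,3,0,0.7],[0,0,3,0,0.7],[0,0,3,0,0.7],[0,0,0,0,0.7],[0,0,0,0,-1],[0,0,0,0,-1],[0,0,0,0,-1],[0,0,0,0,-1],[0,0,0,0,-1],[0,0,0,0,-1]]' 25; python3 -m jog '[[0,0,-2,0,-1],[0,0,-4,0,-1],[0,0,-4,0,-1],[0,0,-2,0,-1],[0,0,0,0,-1],[0,0,0,0,-1]]'
```

```text
[0.51148403 0.18158324] [0.52060426 0.09244083] 0.08960774346016472
[0.99480699 0.10177945] [0.58965986 0.14454372]
[0.52381404 0.32140375] [0.51789923 0.23181402] 0.08978476673900347
[ 0.99782771 -0.06587768] [0.59469588 0.27173394]
time_s: 20.35
tcp_pos: [0.4529, 0.191, 0.2148]
tcp_rot: [[0.997, 0.072, 0.003], [0.072, -0.997, 0.001], [0.003, -0.001, -1.0]]
wrist_force: [-0.5, -0.7, 8.1]
opening: 0.651
grip_force: 25.0
time_s: 20.95
tcp_pos: [0.4518, 0.1907, 0.3333]
tcp_rot: [[0.997, 0.072, 0.001], [0.072, -0.997, 0.0], [0.001, -0.0, -1.0]]
wrist_force: [-0.3, 0.3, -2.3]
opening: 0.65
grip_force: 25.0
```

```bash
python3 -m jog '[[3.35,1.88,0,0,-1],[3.35,1.88,0,0,-1],[3.35,1.88,0,0,-1],[0,0,0,-0.03,-1],[0,0,0,0,-1],[0,0,0,0,-1]]';  python3 - <<'E'
from h import *
k=robot.get_calibration("wrist"); f=robot.grab_frame("wrist"); cv2.imwrite("pics/w7.png",f)
for n,v in (("tin_blue_mid",[.62,.152]),):
  for d in robot.regions_of("wrist",n)[:2]:
    print(n,d["confidence"],np.round(d["box"]),fit(n,[(k,d["region"])],v,.004))
print(robot.get_state()["tcp_pos"])
E
```

```text
time_s: 21.55
tcp_pos: [0.555, 0.1418, 0.3316]
tcp_rot: [[0.995, 0.101, -0.004], [0.101, -0.995, -0.001], [-0.004, 0.0, -1.0]]
wrist_force: [-1.0, 0.8, -2.2]
opening: 0.648
grip_force: 25.0
[0.55516186 0.14215991 0.33241679]
```

View pics/w7.png

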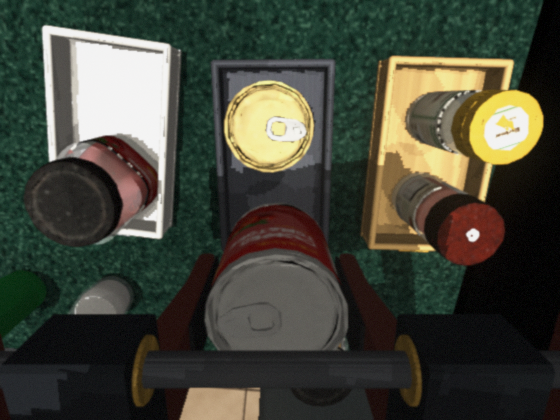

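Both spice jars stand upright in the wood tray, at (475,127) and (450,215). The blue tin top is at (269,127), and the tin in the gripper is in line with the metal tray. The white tray's far rim corners are at (45,28) and (180,46).

```bash
python3 - <<'E'
from h import *
k=robot.get_calibration("wrist")
print("blue",ground(k,(269,127),.076),"far rim metal",ground(k,(213,63),.032),ground(k,(334,61),.032))
A,B=ground(k,(45,29),.032),ground(k,(180,46),.032);d=A-B;u=np.array([d[1],-d[0]])/np.hypot(*d);print("white",A,B,np.hypot(*d),u,(A+B)/2-u*.074)
print("jam",ground(k,(75,201),.092))
E
python3 -m jog '[[0,0,3,0,-1],[0,0,4,0,-1],[0,0,2.5,0,-1],[0,0,1,0,-1],[0,0,0.5,0,-1],[0,0,0,0,-1],[0,0,0,0,-1]]'
```

```text
blue [0.61958673 0.15254935] far rim metal [0.65671693 0.1975097 ] [0.66698753 0.11107727]
white [0.66672095 0.3157886 ] [0.66550797 0.22138496] 0.0944114333835841 [ 0.99991746 -0.01284783] [0.59212056 0.26953752]
jam [0.56259487 0.27035126]
time_s: 22.35
tcp_pos: [0.5569, 0.142, 0.2244]
tcp_rot: [[0.995, 0.102, 0.002], [0.102, -0.995, 0.001], [0.002, -0.0, -1.0]]
wrist_force: [-0.8, 0.3, -1.8]
opening: 0.644
grip_force: 25.0
```

```bash
python3 -m jog '[[0,0,0.3,0,-1],[0,0,0.1,0,-1],[0,0,0,0,-1],[0,0,0,0,-1]]'; python3 -m jog '[[0,0,0.1,0,-1],[0,0,0,0,-1],[0,0,0,0,-1]]'
```

```text
time_s: 22.75
tcp_pos: [0.5564, 0.1417, 0.2194]
tcp_rot: [[0.995, 0.102, 0.0], [0.102, -0.995, 0.0], [0.0, -0.0, -1.0]]
wrist_force: [-0.3, -0.4, -2.1]
opening: 0.654
grip_force: 25.0
time_s: 23.05
tcp_pos: [0.5565, 0.1417, 0.2189]
tcp_rot: [[0.995, 0.102, 0.0], [0.102, -0.995, 0.0], [0.0, -0.0, -1.0]]
wrist_force: [-2.4, -0.5, 5.9]
opening: 0.65
grip_force: 25.0
```

```bash
python3 -m jog '[[0,0,0,0,0.4],[0,0,0,0,0.6],[0,0,0,0,0.7],[0,0,0,0,0.7],[0,0,-2,0,0.7],[0,0,-4,0,0.7],[0,0,-3,0,0.7],[-4.2,1.15,0,0,0.7],[-4.2,1.15,0,0,0.7],[-4.2,1.15,0,0,0.7],[0,0,0,0.1,0.7],[0,0,0,0,0.7]]'
python3 - <<'E'
from h import *
k=robot.get_calibration("wrist"); f=robot.grab_frame("wrist"); cv2.imwrite("pics/w8.png",f)
for n,v in (("honey_mid",[.434,.094]),):
  for d in robot.regions_of("wrist",n)[:2]:
    print(n,d["confidence"],np.round(d["box"]),fit(n,[(k,d["region"])],v,0))
s=robot.get_state(); T=s["tcp_pos"];print(T, np.round(proj(k,np.array([[T[0],T[1],.085]]))))
E
```

```text
time_s: 24.25
tcp_pos: [0.4338, 0.0943, 0.3084]
tcp_rot: [[1.0, 0.0, 0.0], [0.0, -1.0, 0.0], [0.0, -0.0, -1.0]]
wrist_force: [0.1, -0.1, 0.5]
opening: 0.851
grip_force: 0.0
honey_mid 0.55 [276. 226.  90. 109.] (array([0.43507429, 0.09320624]), np.float64(0.09908687068114508))
[0.4353698  0.09477372 0.30854104] [[274. 240.]]
```

View pics/w8.png

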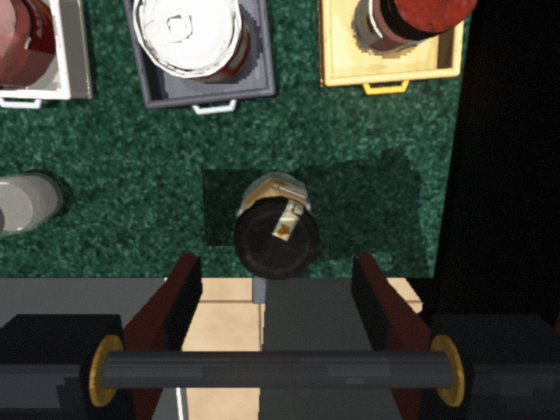

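The honey lid is at (276,237), aligned with the axis at (274,240). The red tin stands in the metal tray at (195,35).

```bash
python3 -m jog '[[0,0,3,0,0.7],[0,0,3,0,0.7],[0,0.1,3.4,0,0.7],[0,0,0,0,0.7],[0,0,0,0,0.7],[0,0,0,0,-1],[0,0,0,0,-1],[0,0,0,0,-1],[0,0,0,0,-1],[0,0,0,0,-1],[0,0,0,0,-1]]' 30; python3 -m jog '[[0,0,-2,0,-1],[0,0,-4,0,-1],[0,0,-4,0,-1],[0,0,-4,0,-1],[0,0,0,0,-1],[0,0,0,0,-1]]'
```

```text
time_s: 25.45
tcp_pos: [0.4351, 0.0938, 0.2153]
tcp_rot: [[1.0, 0.002, 0.002], [0.002, -1.0, 0.001], [0.002, -0.001, -1.0]]
wrist_force: [0.0, 1.4, 8.8]
opening: 0.601
grip_force: 30.0
time_s: 26.05
tcp_pos: [0.4342, 0.0935, 0.3547]
tcp_rot: [[1.0, 0.002, 0.002], [0.002, -1.0, 0.0], [0.002, -0.0, -1.0]]
wrist_force: [-0.6, -0.3, -3.6]
opening: 0.593
grip_force: 30.0
```

```bash
python3 -m jog '[[3.2,-2.95,0,0,-1],[3.2,-2.95,0,0,-1],[3.2,-2.95,0,0,-1],[3.2,-2.95,0,0,-1],[3.2,-2.95,0,0,-1],[3.2,-2.95,0,0,-1],[0,0,0,0,-1],[0,0,0,0,-1]]';  python3 - <<'E'
from h import *
k=robot.get_calibration("wrist"); f=robot.grab_frame("wrist"); cv2.imwrite("pics/w9.png",f)
print(robot.get_state()["tcp_pos"])
E
```

```text
time_s: 26.85
tcp_pos: [0.6256, 0.2712, 0.3505]
tcp_rot: [[1.0, 0.003, -0.005], [0.003, -1.0, -0.002], [-0.005, 0.002, -1.0]]
wrist_force: [-0.1, -0.4, -3.7]
opening: 0.595
grip_force: 29.9
[0.62514215 0.27051461 0.35104589]
```

View pics/w9.png

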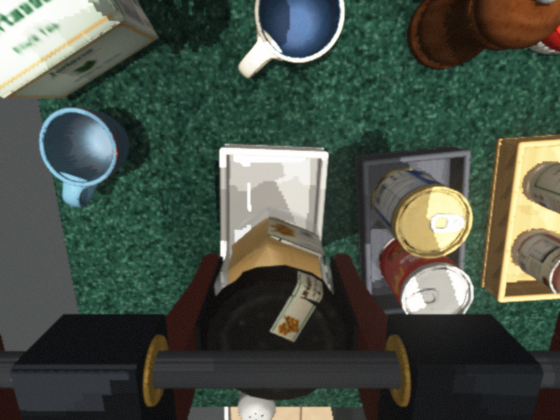

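The honey is held over the white tray, whose far rim corners are at (220,148) and (328,149). The red tin at (435,287) and the blue tin at (430,215) both stand in the metal tray.

```bash
python3 - <<'E'
from h import *
k=robot.get_calibration("wrist")
A,B=ground(k,(220,148),.032),ground(k,(328,149),.032);d=A-B;u=np.array([d[1],-d[0]])/np.hypot(*d);print(A,B,np.hypot(*d),"slot",(A+B)/2-u*.039)
s=robot.get_state();print(s["tcp_pos"])
E
python3 -m jog '[[0,0,0,0,-1],[0,0,0,0,-1]]'
```

```text
[0.66763705 0.31526779] [0.66703754 0.2264794 ] 0.0887904146725121 slot [0.62833818 0.27113692]
[0.62514215 0.27051461 0.35104589]
time_s: 27.1
tcp_pos: [0.6255, 0.2701, 0.3537]
tcp_rot: [[1.0, 0.001, -0.001], [0.001, -1.0, -0.001], [-0.001, 0.001, -1.0]]
wrist_force: [0.8, -0.1, -3.5]
opening: 0.594
grip_force: 29.9
```

```bash
python3 -m jog '[[0.25,-0.1,2,0,-1],[0,0,4,0,-1],[0,0,4,0,-1],[0,0,2,0,-1],[0,0,0.7,0,-1],[0,0,0.3,0,-1],[0,0,0.1,0,-1],[0,0,0,0,-1],[0,0,0,0,-1]]'; python3 -m jog '[[0,0,0.2,0,-1],[0,0,0.1,0,-1],[0,0,0,0,-1],[0,0,0,0,-1]]'
```

```text
time_s: 28.0
tcp_pos: [0.6292, 0.2721, 0.2247]
tcp_rot: [[1.0, 0.002, 0.002], [0.002, -1.0, 0.001], [0.002, -0.001, -1.0]]
wrist_force: [0.1, 0.5, -2.6]
opening: 0.599
grip_force: 30.0
time_s: 28.4
tcp_pos: [0.6287, 0.272, 0.2202]
tcp_rot: [[1.0, 0.002, -0.0], [0.002, -1.0, -0.0], [-0.0, 0.0, -1.0]]
wrist_force: [0.1, 0.2, -2.9]
opening: 0.591
grip_force: 30.0
```

```bash
python3 -m jog '[[0,0,0.15,0,-1],[0,0,0,0,-1],[0,0,0,0,-1]]'; python3 -m jog '[[0,0,0.1,0,-1],[0,0,0,0,-1],[0,0,0,0,-1]]'
```

```text
time_s: 28.7
tcp_pos: [0.6288, 0.272, 0.2194]
tcp_rot: [[1.0, 0.002, 0.0], [0.002, -1.0, 0.0], [0.0, -0.0, -1.0]]
wrist_force: [-2.7, -0.1, 5.2]
opening: 0.597
grip_force: 30.0
time_s: 29.0
tcp_pos: [0.6289, 0.2721, 0.2194]
tcp_rot: [[1.0, 0.002, 0.001], [0.002, -1.0, 0.0], [0.001, -0.0, -1.0]]
wrist_force: [-5.2, -1.3, 12.0]
opening: 0.594
grip_force: 29.9
```

Contact is confirmed, so I'll release, back off and check.

```bash
python3 -m jog '[[0,0,-0.1,0,-1],[0,0,0,0,0.4],[0,0,0,0,0.6],[0,0,0,0,0.6],[0,0,0,0,0.6],[0,0,-2,0,0.6],[0,0,-4,0,0.6],[0,0,-5,0,0.6],[0,0,-5,0,0.6],[-4,3,0,0,0.6],[-4,3,0,0,0.6],[0,0,0,0,0.6]]'; python3 -m jog '[[-4,1,0,0,0.6],[-4,1,0,0,0.6],[-3,1,-2,0,0.6],[-2,1,-2,0,0.6],[0,0,0,0,0.6],[0,0,0,0,0.6]]'
python3 - <<'E'
from h import *
w=robot.grab_frame("wrist"); s=robot.grab_frame("side")
cv2.imwrite("pics/end.png",cv2.resize(np.vstack([w[:300],s[120:330]]),None,fx=1.15,fy=1.15))
print(robot.get_state()["tcp_pos"],robot.get_state()["wrist_force"])
E
```

```text
time_s: 30.2
tcp_pos: [0.5434, 0.2087, 0.3773]
tcp_rot: [[1.0, 0.001, -0.008], [0.001, -1.0, -0.003], [-0.008, 0.003, -1.0]]
wrist_force: [0.5, -0.2, -0.2]
opening: 0.803
grip_force: 0.0
time_s: 30.8
tcp_pos: [0.4196, 0.1719, 0.4192]
tcp_rot: [[1.0, 0.002, 0.002], [0.002, -1.0, 0.001], [0.002, -0.001, -1.0]]
wrist_force: [0.4, 0.1, -0.2]
opening: 0.8
grip_force: 0.0
[0.41985902 0.17198908 0.4182228 ] [-0.2733232  -0.24527747 -0.30893884]
```

View pics/end.png

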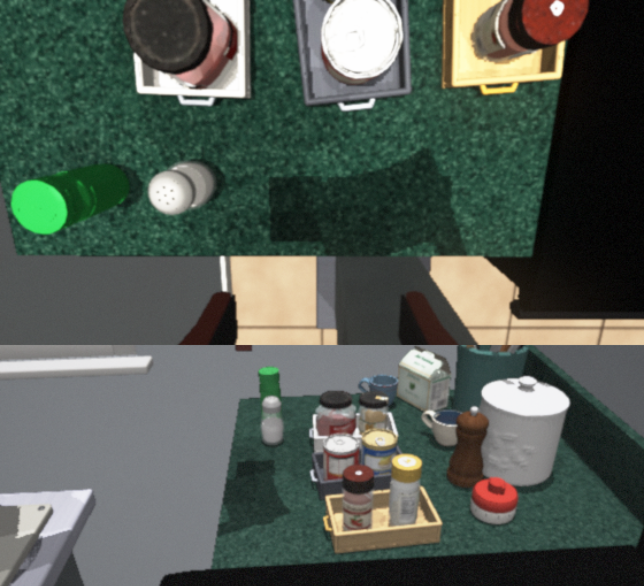

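The side view shows all six items upright in their trays: the two spice jars at (357,500) and (405,490), the tins at (342,460) and (380,455), and the jam and honey at (336,415) and (375,415). The salt shaker and the green look-alike haven't moved, and the robot is clear of everything.

```bash
python3 -c "
from workcell import robot
print(robot.finish_job())"
```

```text
the job is handed in; nothing more can be done
None
```

All four groceries stand upright in their trays and the job is handed in at about 31 s; one slip on the way was a mistaken 3 cm push (32 N) on the held yellow jar, which I released, checked and regrasped before placing.

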